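Re-zero the coffee grinder and set it four clicks off its stop

TASK

Re-zero the white coffee grinder and start it: turn the black dial on its deck clockwise until you feel it come up against its stop, without forcing it, then turn it back exactly four clicks. Then press the green start button fully down and let go, leaving the dial as set and the things standing around undisturbed.

Things in the scene. Friction and masses are not known exactly. Their poses are not given: they have to be found in the camera images.
- grinder: white electric coffee grinder fixed to the worktop, 270 (x) x 220 (y) x 120 mm high to its flat deck; clear bean hopper (116 mm across, up to 251 mm high) on the rear of the deck, axis at (75, 0) mm. Origin: middle of its underside; x from its drawer front to the hopper, z up. Dial axis at (-65, 45) mm, button axis at (-65, -65) mm. Dial steps and stop: see dial and burr
- dial: black fluted rubber dial on the deck, axis upright, 54 mm across its flutes (gripped surface: a plain cylinder 51 mm across), 40 mm high; steel bezel under it. Origin: centre of its underside, 125 mm above the worktop. Turns with the dial: z up, -x to the red line on its top. Clockwise from above leads to the stop. One click is 15 degrees; it rests in sprung notches; a click takes up to 0.25 N m
- dial_grip (a point): point on the dial's axis 26 mm above its underside (151 mm above the worktop), a good TCP height to grip at; turns with the dial. The stop coincides with a notch, which counts as zero. The dial starts 5 to 8 clicks from the stop (range: 9). Where the stop lies relative to the red line and housing differs every time and cannot be seen, only felt
- burr (a joint): gap between the burrs inside, moved by the dial: m, 0 at the stop, +0.00002 (0.02 mm) per click away from it, far below its reading noise (about 0.5 mm), so no use for counting. Negative when forced past the stop: there the dial is stiffly sprung, needing about 0.15 N m plus 6 N m per rad beyond the stop; 0.4 of a click past (about 0.8 N m) damages the burrs
- start (a joint): travel of the green start button, m: 0 up, 0.006 fully down; springs back; fully down takes about 6 N
- start_top (a point): centre of the top of the green round start button (28 mm across, in a black collar 44 mm across and 12 mm high), button top 22 mm above the deck when up; pressed straight down
- mug: brown stoneware mug, 78 mm across, 126 mm high, standing to the left; origin under it
- coffee_tin: orange square tin with wooden lid, 102 x 102 x 140 mm, at the left rear; origin under it
- dish: small fluted glass dish, 69 mm across, 38 mm high, at the right front; origin under it
- milk: pink carton, 63 x 69 x 156 mm, at the right rear; origin under it
- tin: small food tin, 57 mm across, 72 mm high, at the right; origin under it

How it is judged:
By the outcome, as a careful person would: the job done as asked, in the order asked, and still so for the second after the job is handed in, with the robot touching nothing.
It also fails if it takes over 59 s, if anything falls off the work surface, if the arm or the gripper's body presses on something with over 40 N, if the wrist force passes 120 N, or if a joint passes its speed limit or range.

ROBOT

A 6-joint arm with a two-finger parallel gripper is mounted at the origin on a cart in front of the work surface, level with it; the furniture and walls round the work are solid. World frame = base frame: x ahead of the robot, y to its left, z up, the work surface at z = 0. Lengths are in mm, angles in rad, forces in N, time in s.
With the tool pointing down it reaches from about 350 to 775 mm from the base axis. Payload 7.3 kg.
Tool frame: the origin (TCP) lies between the finger pads, 19 mm behind the fingertips; this is the grasp point; z points along the fingers, y is the line along which they close (so a half turn about z gives the same grasp; the last joint's range is limited). The gripper opens to 92 mm and grips with 3 to 60 N. Pads are 19 mm wide; open, the fingers measure 130 mm over their backs; the gripper's body (75 mm by 190 mm) begins 47 mm behind the grasp point.
Start: joints at [-1.324, 0.342, 1.524, -0, 1.275, -0.146], TCP at [200.981, -485.026, 245.541] pointing down, gripper open.
Joint ranges: [-2.53, 2.53], [-0.77, 2.02], [0.04, 2.7], [-1, 4.14], [0.28, 2.66], [-3.11, 3.11]. Speed limits (rad/s): [2.57, 2.57, 3.14, 3.14, 3.14, 3.14].

INTERFACE

Orientations are given as [roll, pitch, yaw] about the fixed x, y, z axes, in that order (R = Rz(yaw) Ry(pitch) Rx(roll)).
In Python, from plant import * gives the robot as it stands.
- The arm moves only by the tool arm_command, never from a script. Its arguments are lists of equal length, an entry for each row: "gripper": the finger opening in mm, from 0 to 91.8; "dp": the shift along the tool's x, y, z in units of 25 mm (1.0 is 25 mm), a list of three; "twist": the turn about the tool's z in units of 5 degrees (1.0 is 5 degrees). A call has exactly 5 rows; each row shifts and turns the commanded pose from where the row before left it, along the tool's axes as they then stand; what a row does not reach is not made up. A row lasts 1/8 s, in which the tool goes at most 62.5 mm and 10.7 degrees, less where a joint would pass 70% of its speed; a pose out of reach is approached as far as the arm can. A call is refused whole if a number of a shift passes 1 or a number of a turn 1, either way. A call with a gripper value outside its range is refused whole. The fingers move at their own pace and stop on an object; the grip force is fixed at half the most. Time passes only in rows, so rows that do not move let the fingers close, or fill a call up. It gives the time, the measured TCP pose, the force, the opening and the grip force at its end, in the units of the state.
- get_obs(): the state, without advancing time (a new reading comes with each control period).
- capture(name): name is "side" or "top" or "wrist"; returns the picture (400x640x3 uint8, red, green, blue); there is no depth.
- get_calibration(name): a dict with "mtx" (3x3 intrinsics, pixels), "position" and "attitude" of the camera in the world; the wrist camera has in their place "mount" (4x4, takes a point from camera to tool coordinates, whose origin is the TCP and whose axes are the flange's). Camera axes: x right, y down, z forward; pixel columns grow to the right and rows downward; lengths in mm; the calibration is good to about 2 mm. A picture is of the moment at which its call begins: read the wrist's pose just before it. get_calibration takes no time and is no camera call.
- close_job(): hands the job in; it is judged then, once.
The state is a dict: "time": time; "joint_positions": joint angles; "dq": joint speeds; "tau": joint torques, N m; "tool_pos": TCP position; "tcp_rot": TCP orientation; "contact_force": force on the tool from outside, world axes, zero at the start; "moment": the same for the moment, N m; "grip_width": finger opening in mm; "finger_force": force on a finger pad.
Only numpy, scipy, OpenCV 4.12 (cv2) and the standard library are available. Lean on these libraries where they do the work, as an engineer would, in place of code of your own. Each camera call takes 0.05 s, during which the arm holds its last target. There are 200 camera calls.

## Working session

There is one attempt and no reset: what is moved stays moved. The work goes in short steps, Python scripts to look and compute and a tool call to move; the robot and the scene stay as the last step left them, time stands still between calls to the robot, and variables do not carry over. Pictures are saved under pics/ and viewed, at most 10 in all, crops included, and the job is handed in when it is done.

Besides the shell and the picture viewer there is one more tool, called after "Request:" by a JSON object that holds its "op" and its "data". arm_command: Moves the arm, as the interface text tells. Its arguments: {"type":"object","properties":{"gripper":{"type":"array"},"dp":{"type":"array"},"twist":{"type":"array"}},"required":["gripper","dp","twist"]}

```bash
mkdir -p pics; ls
python3 - <<'E'
from plant import *
import cv2
o=get_obs(); print(o)
for n in ("top","side"):
    c=get_calibration(n); print(n,c)
    cv2.imwrite(f"pics/{n}0.png",capture(n)[:,:,::-1])
print(get_calibration("wrist"))
E
```

```text
pics
{'time': 0.0, 'joint_positions': array([-1.32400822e+00,  3.42710458e-01,  1.52503404e+00,  1.16838202e-05,
        1.27540783e+00, -1.45993149e-01]), 'dq': array([ 4.00248816e-04, -6.02310173e-05,  4.02108383e-04, -9.87340846e-04,
       -3.72421410e-03, -2.60166892e-04]), 'tau': array([ 4.61904147e-04, -4.31244600e+01, -2.44222981e+01,  7.17033679e-02,
        5.58319024e-02, -1.39470981e-04]), 'tool_pos': array([ 200.87962432, -484.62780925,  244.84537487]), 'tcp_rot': array([-3.14005120e+00, -2.37946893e-04,  3.92777662e-01]), 'contact_force': array([-0.84854643,  0.36283149,  0.25591185]), 'moment': array([0.02733285, 0.00537263, 0.06525034]), 'finger_force': 0.0, 'grip_width': 91.5984712265806}
top {'mtx': array([[365.69114833,   0.        , 320.80866591],
       [  0.        , 365.69114833, 194.82308784],
       [  0.        ,   0.        ,   1.        ]]), 'position': array([ 378.38809514,  -19.75143066, 1138.42869069]), 'attitude': array([-2.97328209,  0.00810285, -1.59825493])}
side {'mtx': array([[453.33688057,   0.        , 316.55259421],
       [  0.        , 453.33688057, 209.21295258],
       [  0.        ,   0.        ,   1.        ]]), 'position': array([  491.1810993 , -1391.5924359 ,   869.35661588]), 'attitude': array([-2.08088528,  0.00708376, -0.06079134])}
{'mtx': array([[314.72307384,   0.        , 327.19557028],
       [  0.        , 314.72307384, 198.92234446],
       [  0.        ,   0.        ,   1.        ]]), 'mount': array([[ 1.24985344e-04, -9.66977458e-01, -2.54861886e-01,
         6.82584936e+01],
       [ 9.99999887e-01,  2.37525163e-04, -4.10795627e-04,
        -1.53490163e-01],
       [ 4.57766222e-04, -2.54861806e-01,  9.66977378e-01,
        -1.40092618e+02],
       [ 0.00000000e+00,  0.00000000e+00,  0.00000000e+00,
         1.00000000e+00]])}
```

View pics/top0.png

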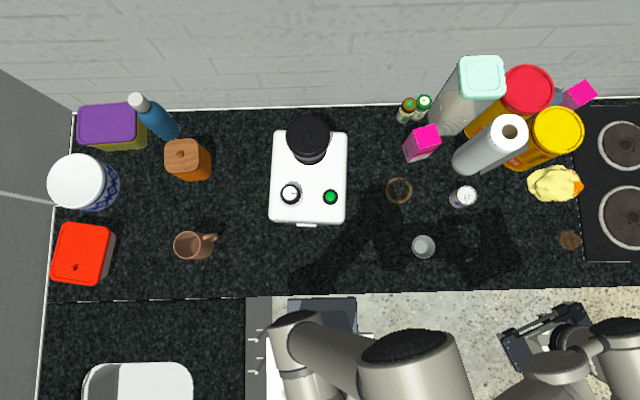

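View pics/side0.png

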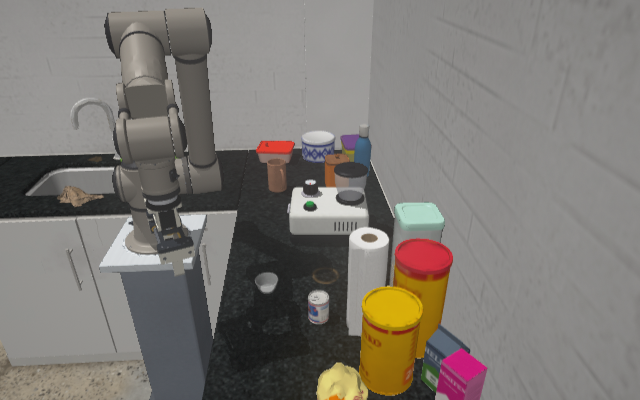

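```bash
cat > h.py <<'E'
import numpy as np, cv2
from scipy.spatial.transform import Rotation as R
from plant import *
def ray(name,uv,z,obs=None):
    c=get_calibration(name)
    if name=="wrist":
        M=c["mount"]; T=R.from_euler('xyz',obs["tcp_rot"]).as_matrix()
        Rm=T@M[:3,:3]; p=T@M[:3,3]+obs["tool_pos"]
    else:
        Rm=R.from_euler('xyz',c["attitude"]).as_matrix(); p=c["position"]
    d=Rm@np.linalg.inv(c["mtx"])@[uv[0],uv[1],1]
    return (p+d*(z-p[2])/d[2]).round(1)
E
python3 - <<'E'
from h import *
im=cv2.imread("pics/top0.png")
cv2.imwrite("pics/top0c.png",cv2.resize(im[110:240,255:365],None,fx=4.5,fy=4.5,interpolation=cv2.INTER_CUBIC))
print("dial",ray("top",(291,194),165),"btn",ray("top",(330,197),142))
for p in [(273,131),(347,131),(345,223),(270,222)]: print(ray("top",p,120))
print("mug",ray("top",(190,245),126),ray("top",(423,246),38))
E
```

```text
dial [548.5  64.1 165. ] btn [541.  -41.5 142. ]
[744.2 117.9 120. ]
[737.7 -97.6 120. ]
[470.  -81.5 120. ]
[478.7 127.7 120. ]
mug [420.9 347.5 126. ] [ 402.4 -315.6   38. ]
```

View pics/top0c.png

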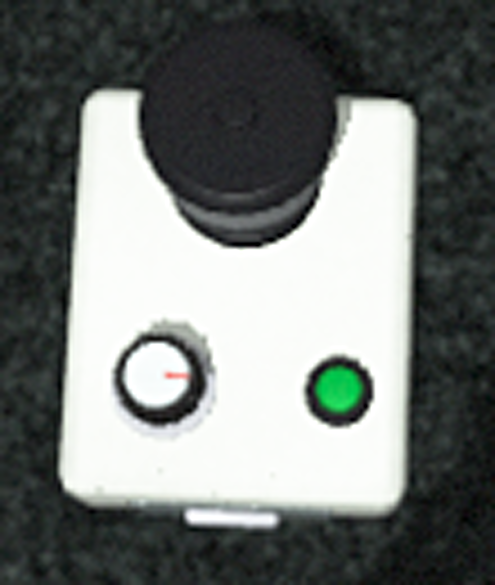

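The top view shows the dial at (290.6,194.2) with its red line pointing image-right, and the button at (330.3,196.4). The side view confirms nothing stands between the arm and the grinder at travel height. I'm moving above the dial now.

Request:
{"op": "arm_command", "data": {"gripper": [91, 91, 91, 91, 91], "dp": [[1, -0.7, 0], [1, -0.7, 0], [1, -0.7, 0], [1, -0.7, 0], [1, -0.7, 0]], "twist": [0, 0, 0, 0, 0]}}

```text
time: 0.72
tool_pos: [283.3, -355.3, 245.2]
tcp_rot: [-3.141, 0.0, 0.393]
contact_force: [-0.2, 0.7, 0.2]
grip_width: 90.8
finger_force: 0.0
```

Request:
{"op": "arm_command", "data": {"gripper": [91, 91, 91, 91, 91], "dp": [[1, -0.7, 0], [1, -0.7, 0], [1, -0.7, 0], [1, -0.7, 0], [1, -0.7, 0]], "twist": [0, 0, 0, 0, 0]}}

```text
time: 1.35
tool_pos: [365.3, -226.6, 245.3]
tcp_rot: [-3.141, 0.0, 0.393]
contact_force: [-0.1, -0.2, -0.0]
grip_width: 91.2
finger_force: 0.0
```

Request:
{"op": "arm_command", "data": {"gripper": [91, 91, 91, 91, 91], "dp": [[1, -0.7, 0], [1, -0.7, 0], [1, -0.7, 0], [1, -0.7, 0], [1, -0.7, 0]], "twist": [0, 0, 0, 0, 0]}}

```text
time: 1.98
tool_pos: [447.2, -98.0, 245.3]
tcp_rot: [-3.141, 0.0, 0.393]
contact_force: [0.3, -1.0, 0.0]
grip_width: 91.1
finger_force: 0.0
```

Request:
{"op": "arm_command", "data": {"gripper": [91, 91, 91, 91, 91], "dp": [[1, -0.7, 0], [1, -0.7, 0], [1, -0.7, 0], [1, -0.7, 0], [0, 0, 0]], "twist": [0, 0, 0, 0, 0]}}

```text
time: 2.6
tool_pos: [512.9, 5.4, 244.9]
tcp_rot: [-3.141, 0.001, 0.395]
contact_force: [0.6, -0.4, 0.3]
grip_width: 90.7
finger_force: 0.0
```

Run:
```python
from h import *
o=get_obs(); im=capture("wrist")[:,:,::-1]; cv2.imwrite("pics/w1.png",im)
print(o["time"],o["tool_pos"],o["tcp_rot"],o["joint_positions"])
```

```text
2.6 [512.8652602    5.37864671 244.90267024] [-3.14099217e+00  7.31189889e-04  3.95318380e-01] [-1.39113351e-01  3.20891562e-01  1.55700881e+00  1.51353420e-04
  1.26462737e+00  1.03631913e+00]
```

View pics/w1.png

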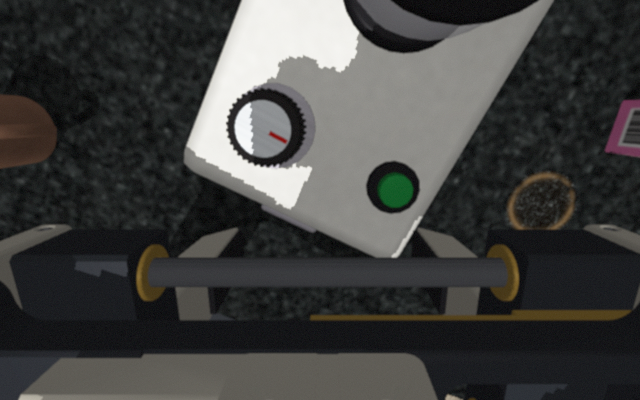

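The wrist view shows the dial top centred at (266,127) and the button top at (395,189).

Run:
```python
from h import *
o=get_obs(); T=R.from_euler('xyz',o["tcp_rot"]).as_matrix()
d=ray("wrist",(266,127),165,o); b=ray("wrist",(395,189),142,o)
print(d,b,np.linalg.norm(d[:2]-b[:2]), ray("wrist",(430,40),125,o))
print("tool shift/25:",(T.T@(d-o["tool_pos"]))/25)
```

```text
[552.4  66.7 165. ] [544.2 -40.1 142. ] 107.11433144075541 [656.  -19.3 125. ]
tool shift/25: [ 2.43944728 -1.68055069  3.19590817]
```

Request:
{"op": "arm_command", "data": {"gripper": [91, 91, 91, 91, 91], "dp": [[0.81, -0.56, 0], [0.81, -0.56, 0], [0.81, -0.56, 0], [0, 0, 0.6], [0, 0, 0]], "twist": [0, 0, 0, 0, 0]}}

```text
time: 3.28
tool_pos: [551.0, 65.0, 228.6]
tcp_rot: [-3.14, 0.004, 0.392]
contact_force: [-1.0, -0.5, 0.1]
grip_width: 91.2
finger_force: 0.0
```

Run:
```python
from h import *
o=get_obs(); im=capture("wrist")[:,:,::-1]; cv2.imwrite("pics/w2.png",im)
print(o["time"],o["tool_pos"],o["tcp_rot"])
```

```text
3.275 [551.04507168  64.97247067 228.61858805] [-3.1404276   0.00416205  0.39213888]
```

View pics/w2.png

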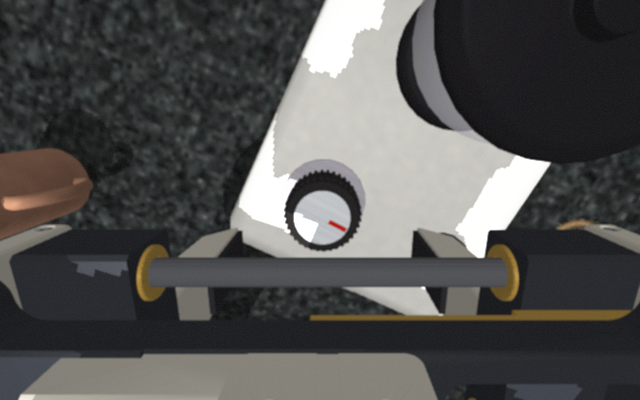

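The dial's top disc is centred near (323,215), and the midline between the fingers is at about x=326.5.

Run:
```python
from h import *
o=get_obs(); T=R.from_euler('xyz',o["tcp_rot"]).as_matrix()
d=ray("wrist",(323,215),165,o)
print(d,o["tool_pos"],"tool shift/25:",(T.T@(d-o["tool_pos"]))/25)
```

```text
[552.9  68.9 165. ] [551.50214998  64.92686668 229.51613783] tool shift/25: [ 0.11913279 -0.12392592  2.58041947]
```

Request:
{"op": "arm_command", "data": {"gripper": [91, 91, 91, 91, 91], "dp": [[0.1, -0.1, 0.8], [0, 0, 0.8], [0, 0, 0.8], [0, 0, 0.7], [0, 0, 0]], "twist": [0, 0, 0, 0, 0]}}

```text
time: 3.95
tool_pos: [552.9, 68.4, 152.2]
tcp_rot: [-3.141, 0.003, 0.392]
contact_force: [0.2, 0.3, -0.5]
grip_width: 90.9
finger_force: 0.0
```

Request:
{"op": "arm_command", "data": {"gripper": [54, 51, 48, 46, 46], "dp": [[0, 0, 0], [0, 0, 0], [0, 0, 0], [0, 0, 0], [0, 0, 0]], "twist": [0, 0, 0, 0, 0]}}

```text
time: 4.58
tool_pos: [553.8, 69.8, 153.2]
tcp_rot: [-3.141, -0.0, 0.393]
contact_force: [-1.0, 1.1, 1.7]
grip_width: 50.4
finger_force: 30.0
```

```bash
cat > s.py <<'E'
from h import *
o=get_obs(); T=R.from_euler('xyz',o["tcp_rot"]).as_matrix()
print(o["time"],o["tool_pos"].round(1),"yaw",np.degrees(o["tcp_rot"][2]).round(2),"F",o["contact_force"].round(1),"Ftool",(T.T@o["contact_force"]).round(1),"M",o["moment"].round(3),o["grip_width"].round(1),round(o["finger_force"],1),"tau6",o["tau"][5].round(3))
E
python3 s.py
```

```text
Traceback (most recent call last):
  File "s.py", line 3, in <module>
    print(o["time"],o["tool_pos"].round(1),"yaw",np.degrees(o["tcp_rot"][2]).round(2),"F",o["contact_force"].round(1),"Ftool",(T.T@o["contact_force"]).round(1),"M",o["moment"].round(3),o["grip_width"].round(1),round(o["finger_force"],1),"tau6",o["tau"][5].round(3))
                                                                                                                                                                                         ^^^^^^^^^^^^^^^^^^^^^
AttributeError: 'float' object has no attribute 'round'
```

Request:
{"op": "arm_command", "data": {"gripper": [46, 46, 46, 46, 46], "dp": [[0, 0, 0], [0, 0, 0], [0, 0, 0], [0, 0, 0], [0, 0, 0]], "twist": [1, 1, 1, 0, 0]}}

```text
time: 5.2
tool_pos: [554.0, 69.2, 153.2]
tcp_rot: [3.141, -0.0, 0.133]
contact_force: [-1.1, -0.1, 3.1]
grip_width: 50.4
finger_force: 30.0
```

```bash
sed -i 's/o\["grip_width"\].round(1)/round(o["grip_width"],1)/' s.py; python3 s.py
```

```text
5.2 [554.   69.2 153.2] yaw 7.6 F [-1.1 -0.1  3.1] Ftool [-1.1 -0.  -3.1] M [-0.235  0.194 -0.063] 50.4 30.0 tau6 -0.07
```

Request:
{"op": "arm_command", "data": {"gripper": [46, 46, 46, 46, 46], "dp": [[0, 0, 0], [0, 0, 0], [0, 0, 0], [0, 0, 0], [0, 0, 0]], "twist": [0.6, 0, 0, 0, 0]}}

```text
time: 5.82
tool_pos: [554.0, 69.2, 153.2]
tcp_rot: [3.141, -0.0, 0.079]
contact_force: [-2.3, -1.9, 5.1]
grip_width: 50.3
finger_force: 30.0
```

```bash
python3 s.py
```

```text
5.825 [554.   69.2 153.2] yaw 4.55 F [-2.3 -1.9  5.1] Ftool [-2.5  1.7 -5.1] M [0.006 0.344 0.321] 50.3 30.0 tau6 0.369
```

Request:
{"op": "arm_command", "data": {"gripper": [46, 46, 46, 46, 46], "dp": [[0, 0, 0], [0, 0, 0], [0, 0, 0], [0, 0, 0], [0, 0, 0]], "twist": [0.2, 0, 0, 0, 0]}}

```text
time: 6.45
tool_pos: [554.0, 69.1, 153.2]
tcp_rot: [3.141, -0.0, 0.061]
contact_force: [-1.0, -2.1, 5.1]
grip_width: 50.5
finger_force: 30.0
```

```bash
python3 s.py
```

```text
6.45 [554.   69.1 153.2] yaw 3.51 F [-1.  -2.1  5.1] Ftool [-1.2  2.  -5.1] M [-0.278  0.329  0.1  ] 50.5 30.0 tau6 0.128
```

Request:
{"op": "arm_command", "data": {"gripper": [46, 46, 46, 46, 46], "dp": [[0, 0, 0], [0, 0, 0], [0, 0, 0], [0, 0, 0], [0, 0, 0]], "twist": [1, 1, 0.2, 0, 0]}}

```text
time: 7.08
tool_pos: [554.0, 68.6, 153.2]
tcp_rot: [3.14, -0.0, -0.131]
contact_force: [-2.0, -2.7, 5.2]
grip_width: 50.4
finger_force: 30.0
```

```bash
python3 s.py
```

```text
7.075 [554.   68.6 153.2] yaw -7.52 F [-2.  -2.7  5.2] Ftool [-1.6  2.9 -5.2] M [-0.774  0.334 -0.045] 50.4 30.0 tau6 -0.077
```

Request:
{"op": "arm_command", "data": {"gripper": [46, 46, 46, 46, 46], "dp": [[0, 0, 0], [0, 0, 0], [0, 0, 0], [0, 0, 0], [0, 0, 0]], "twist": [1, 1, 1, 1, 1]}}

```text
time: 7.7
tool_pos: [553.6, 67.8, 153.2]
tcp_rot: [3.139, -0.001, -0.57]
contact_force: [-2.6, -7.6, 6.9]
grip_width: 50.7
finger_force: 30.0
```

Request:
{"op": "arm_command", "data": {"gripper": [46, 46, 46, 46, 46], "dp": [[0, 0, 0], [0, 0, 0], [0, 0, 0], [0, 0, 0], [0, 0, 0]], "twist": [1, 1, 1, 1, 0]}}

```text
time: 8.32
tool_pos: [553.0, 67.3, 153.2]
tcp_rot: [3.138, -0.001, -0.917]
contact_force: [-5.1, -9.4, 8.5]
grip_width: 50.5
finger_force: 30.0
```

```bash
python3 s.py
```

```text
8.325 [553.   67.3 153.2] yaw -52.56 F [-5.1 -9.4  8.5] Ftool [ 4.4  9.8 -8.5] M [-1.681  1.209 -0.067] 50.5 30.0 tau6 0.301
```

Request:
{"op": "arm_command", "data": {"gripper": [46, 46, 46, 46, 46], "dp": [[0, 0, 0], [0, 0, 0], [0, 0, 0], [0, 0, 0], [0, 0, 0]], "twist": [0.4, 0.2, 0.2, 0, 0]}}

```text
time: 8.95
tool_pos: [553.0, 67.2, 153.2]
tcp_rot: [3.137, -0.002, -0.986]
contact_force: [-5.7, -10.1, 7.9]
grip_width: 50.5
finger_force: 30.0
```

```bash
python3 s.py
```

```text
8.95 [553.   67.2 153.2] yaw -56.49 F [ -5.7 -10.1   7.9] Ftool [ 5.3 10.4 -7.8] M [-1.547  1.191  0.201] 50.5 30.0 tau6 0.166
```

Request:
{"op": "arm_command", "data": {"gripper": [46, 46, 46, 75, 75], "dp": [[0, 0, 0], [0, 0, 0], [0, 0, 0], [0, 0, 0], [0, 0, 0]], "twist": [-0.4, -0.4, 0, 0, 0]}}

```text
time: 9.57
tool_pos: [553.9, 69.5, 152.5]
tcp_rot: [-3.142, 0.001, -0.917]
contact_force: [-0.1, 0.0, 0.4]
grip_width: 66.3
finger_force: 0.0
```

Request:
{"op": "arm_command", "data": {"gripper": [75, 75, 75, 75, 75], "dp": [[0, 0, 0], [0, 0, 0], [0, 0, 0], [0, 0, 0], [0, 0, 0]], "twist": [-1, -1, -1, -1, -1]}}

```text
time: 10.2
tool_pos: [553.9, 69.8, 152.5]
tcp_rot: [-3.141, 0.001, -0.477]
contact_force: [0.3, 0.4, 0.9]
grip_width: 75.0
finger_force: 0.0
```

Request:
{"op": "arm_command", "data": {"gripper": [75, 75, 75, 75, 75], "dp": [[0, 0, 0], [0, 0, 0], [0, 0, 0], [0, 0, 0], [0, 0, 0]], "twist": [-1, 0, 0, 0, 0]}}

```text
time: 10.82
tool_pos: [554.0, 69.3, 153.0]
tcp_rot: [3.142, -0.0, -0.393]
contact_force: [-0.3, 0.7, -0.6]
grip_width: 75.0
finger_force: 0.0
```

```bash
python3 s.py
```

```text
10.825 [554.   69.3 153. ] yaw -22.52 F [-0.3  0.7 -0.6] Ftool [-0.5 -0.5  0.6] M [ 0.086  0.01  -0.019] 75.0 0.0 tau6 0.009
```

Request:
{"op": "arm_command", "data": {"gripper": [75, 75, 52, 46, 46], "dp": [[-0.07, 0.05, 0.06], [0, 0, 0], [0, 0, 0], [0, 0, 0], [0, 0, 0]], "twist": [0, 0, 0, 0, 0]}}

```text
time: 11.45
tool_pos: [551.9, 68.7, 151.5]
tcp_rot: [3.141, -0.0, -0.393]
contact_force: [-1.3, -2.0, 0.7]
grip_width: 50.5
finger_force: 30.0
```

```bash
python3 s.py
```

```text
11.45 [551.9  68.7 151.5] yaw -22.49 F [-1.3 -2.   0.7] Ftool [-0.5  2.3 -0.7] M [-0.161  0.116  0.031] 50.5 30.0 tau6 0.004
```

Request:
{"op": "arm_command", "data": {"gripper": [46, 46, 46, 46, 46], "dp": [[0, 0, 0], [0, 0, 0], [0, 0, 0], [0, 0, 0], [0, 0, 0]], "twist": [0, 0, 0, 0, 0]}}

```text
time: 12.08
tool_pos: [551.8, 68.7, 151.5]
tcp_rot: [3.141, -0.0, -0.393]
contact_force: [-0.2, -1.3, 0.5]
grip_width: 50.5
finger_force: 30.0
```

```bash
python3 s.py
```

```text
12.075 [551.8  68.7 151.5] yaw -22.5 F [-0.2 -1.3  0.5] Ftool [ 0.3  1.2 -0.5] M [-0.173  0.083  0.028] 50.5 30.0 tau6 0.013
```

Request:
{"op": "arm_command", "data": {"gripper": [46, 46, 46, 46, 46], "dp": [[0, 0, 0], [0, 0, 0], [0, 0, 0], [0, 0, 0], [0, 0, 0]], "twist": [0.4, 0.2, 0.2, 0, 0]}}

```text
time: 12.7
tool_pos: [551.9, 68.8, 151.5]
tcp_rot: [3.142, -0.0, -0.462]
contact_force: [-0.7, -1.7, 1.3]
grip_width: 50.6
finger_force: 30.0
```

```bash
python3 s.py
```

```text
12.7 [551.9  68.8 151.5] yaw -26.49 F [-0.7 -1.7  1.3] Ftool [ 0.2  1.9 -1.3] M [-0.121  0.059  0.209] 50.6 30.0 tau6 0.23
```

Free (0.21 N m). I'll go on to notch 6, then probe there.

Request:
{"op": "arm_command", "data": {"gripper": [46, 46, 46, 46, 46], "dp": [[0, 0, 0], [0, 0, 0], [0, 0, 0], [0, 0, 0], [0, 0, 0]], "twist": [1, 1, 0.2, 0, 0]}}

```text
time: 13.32
tool_pos: [551.8, 68.6, 151.5]
tcp_rot: [3.141, -0.0, -0.653]
contact_force: [-2.0, -3.8, 1.1]
grip_width: 50.7
finger_force: 30.0
```

```bash
python3 s.py
```

```text
13.325 [551.8  68.6 151.5] yaw -37.44 F [-2.  -3.8  1.1] Ftool [ 0.8  4.2 -1.1] M [-0.509  0.309 -0.038] 50.7 30.0 tau6 -0.0
```

Request:
{"op": "arm_command", "data": {"gripper": [46, 46, 46, 46, 46], "dp": [[0, 0, 0], [0, 0, 0], [0, 0, 0], [0, 0, 0], [0, 0, 0]], "twist": [0.4, 0.2, 0.2, 0, 0]}}

```text
time: 13.95
tool_pos: [551.7, 68.6, 151.5]
tcp_rot: [3.141, 0.0, -0.724]
contact_force: [-2.2, -3.8, 4.6]
grip_width: 50.3
finger_force: 30.0
```

```bash
python3 s.py
```

```text
13.95 [551.7  68.6 151.5] yaw -41.48 F [-2.2 -3.8  4.6] Ftool [ 0.9  4.2 -4.6] M [-1.07   0.6    0.476] 50.3 30.0 tau6 0.412
```

Request:
{"op": "arm_command", "data": {"gripper": [46, 46, 46, 46, 46], "dp": [[0, 0, 0], [0, 0, 0], [0, 0, 0], [0, 0, 0], [0, 0, 0]], "twist": [0.08, 0, 0, 0, 0]}}

```text
time: 14.58
tool_pos: [551.8, 68.7, 151.5]
tcp_rot: [3.141, -0.0, -0.731]
contact_force: [-2.9, -3.5, 3.9]
grip_width: 50.3
finger_force: 30.0
```

```bash
python3 s.py
```

```text
14.575 [551.8  68.7 151.5] yaw -41.89 F [-2.9 -3.5  3.9] Ftool [ 0.2  4.5 -3.9] M [-0.965  0.54   0.515] 50.3 30.0 tau6 0.492
```

Torque keeps rising (0.52 N m, against 0.1–0.2 at free notches), so this is the stop, zero at yaw -37.5°. Turning back 60° to yaw +22.5°.

Request:
{"op": "arm_command", "data": {"gripper": [46, 46, 46, 46, 46], "dp": [[0, 0, 0], [0, 0, 0], [0, 0, 0], [0, 0, 0], [0, 0, 0]], "twist": [-0.88, 0, 0, -1, -1]}}

```text
time: 15.2
tool_pos: [551.9, 68.8, 151.5]
tcp_rot: [-3.141, 0.0, -0.478]
contact_force: [-2.2, -5.3, 2.4]
grip_width: 50.7
finger_force: 30.0
```

```bash
python3 s.py
```

```text
15.2 [551.9  68.8 151.5] yaw -27.41 F [-2.2 -5.3  2.4] Ftool [ 0.5  5.7 -2.4] M [-0.799  0.483 -0.051] 50.7 30.0 tau6 0.847
```

Request:
{"op": "arm_command", "data": {"gripper": [46, 46, 46, 46, 46], "dp": [[0, 0, 0], [0, 0, 0], [0, 0, 0], [0, 0, 0], [0, 0, 0]], "twist": [-1, -1, -1, -1, -1]}}

```text
time: 15.82
tool_pos: [552.0, 69.1, 151.5]
tcp_rot: [-3.141, -0.0, -0.042]
contact_force: [-1.4, -3.6, 1.9]
grip_width: 50.4
finger_force: 30.0
```

Request:
{"op": "arm_command", "data": {"gripper": [46, 46, 46, 46, 46], "dp": [[0, 0, 0], [0, 0, 0], [0, 0, 0], [0, 0, 0], [0, 0, 0]], "twist": [-1, -1, -1, -1, -1]}}

```text
time: 16.45
tool_pos: [552.0, 69.3, 151.5]
tcp_rot: [-3.14, -0.001, 0.394]
contact_force: [-2.0, -2.7, 2.8]
grip_width: 50.5
finger_force: 30.0
```

Request:
{"op": "arm_command", "data": {"gripper": [46, 46, 46, 46, 46], "dp": [[0, 0, 0], [0, 0, 0], [0, 0, 0], [0, 0, 0], [0, 0, 0]], "twist": [0, 0, 0, 0, 0]}}

```text
time: 17.08
tool_pos: [551.9, 69.2, 151.5]
tcp_rot: [-3.141, -0.0, 0.393]
contact_force: [-0.7, 0.9, 2.3]
grip_width: 50.3
finger_force: 30.0
```

```bash
python3 s.py
```

```text
17.075 [551.9  69.2 151.5] yaw 22.49 F [-0.7  0.9  2.3] Ftool [-0.3 -1.1 -2.3] M [0.385 0.325 0.029] 50.3 30.0 tau6 0.033
```

Request:
{"op": "arm_command", "data": {"gripper": [85, 85, 85, 85, 85], "dp": [[0, 0, 0], [0, 0, 0], [0, 0, 0], [0, 0, -0.5], [0, 0, -1]], "twist": [0, 0, 0, 0, 0]}}

```text
time: 17.7
tool_pos: [551.4, 68.8, 189.3]
tcp_rot: [-3.141, 0.002, 0.393]
contact_force: [0.6, 0.5, -0.1]
grip_width: 84.6
finger_force: 0.0
```

Request:
{"op": "arm_command", "data": {"gripper": [85, 85, 85, 85, 85], "dp": [[0, 0, -1], [0, 0, -0.6], [0, 0, 0], [0, 0, 0], [0, 0, 0]], "twist": [0, 0, 0, 0, 0]}}

```text
time: 18.32
tool_pos: [551.4, 68.8, 228.0]
tcp_rot: [-3.141, 0.002, 0.393]
contact_force: [-0.3, 0.4, 0.4]
grip_width: 85.0
finger_force: 0.0
```

Run:
```python
from h import *
o=get_obs(); im=capture("wrist")[:,:,::-1]
cv2.imwrite("pics/w3.png",np.hstack([cv2.resize(x[150:260,260:400],(400,314)) for x in (cv2.imread("pics/w2.png"),im)]))
T=R.from_euler('xyz',o["tcp_rot"]).as_matrix()
print(o["time"],o["tool_pos"],o["tcp_rot"],(T.T@(np.array([543.5,-40.7,161])-o["tool_pos"]))/25)
```

```text
18.325 [551.42007574  68.76460778 227.98513433] [-3.14092902e+00  1.76867945e-03  3.92749259e-01] [-1.96375432  3.92572998  2.68027816]
```

View pics/w3.png

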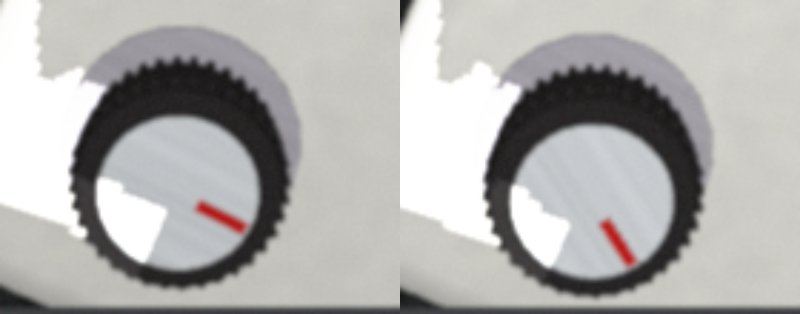

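The red line turned from 27° to 57° in the picture, a net 30° (two clicks) clockwise, which matches 6 in and 4 back. Next, the button.

Request:
{"op": "arm_command", "data": {"gripper": [0, 0, 0, 0, 0], "dp": [[-0.49, 0.98, 0], [-0.49, 0.98, 0], [-0.49, 0.98, 0], [-0.49, 0.98, 0], [0, 0, 0]], "twist": [0, 0, 0, 0, 0]}}

```text
time: 19.0
tool_pos: [543.9, -41.9, 228.5]
tcp_rot: [-3.141, 0.001, 0.39]
contact_force: [-0.3, -0.4, -0.6]
grip_width: 39.3
finger_force: 0.0
```

Request:
{"op": "arm_command", "data": {"gripper": [0, 0, 0, 0, 0], "dp": [[0, 0, 0.9], [0, 0, 0.8], [0, 0, 0.6], [0, 0, 0], [0, 0, 0]], "twist": [0, 0, 0, 0, 0]}}

```text
time: 19.62
tool_pos: [544.5, -40.3, 172.1]
tcp_rot: [3.141, -0.001, 0.393]
contact_force: [0.0, -0.1, -0.2]
grip_width: 0.5
finger_force: 0.0
```

```bash
python3 s.py
python3 - <<'E'
from h import *
im=capture("wrist")[:,:,::-1]; cv2.imwrite("pics/w4.png",im)
E
```

```text
19.625 [544.5 -40.3 172.1] yaw 22.52 F [ 0.  -0.1 -0.2] Ftool [-0.   0.1  0.2] M [-0.032  0.003  0.048] 0.5 0.0 tau6 0.002
```

View pics/w4.png

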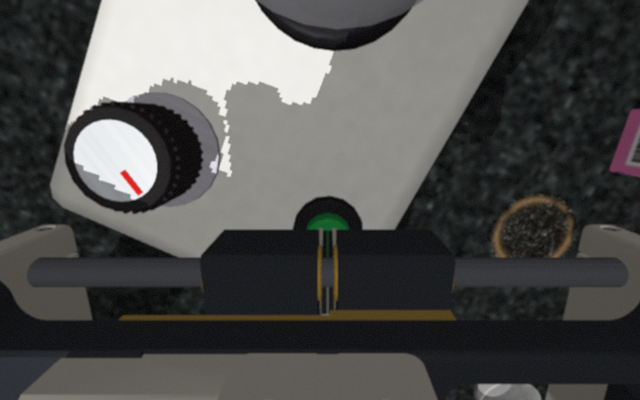

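The closed fingertips are centred over the green button at about (327,225). Pressing.

Request:
{"op": "arm_command", "data": {"gripper": [0, 0, 0, 0, 0], "dp": [[0, 0, 0.35], [0, 0, 0.25], [0, 0, 0.2], [0, 0, 0], [0, 0, 0]], "twist": [0, 0, 0, 0, 0]}}

```text
time: 20.3
tool_pos: [544.6, -40.6, 154.7]
tcp_rot: [3.14, -0.003, 0.393]
contact_force: [-7.0, 0.3, 25.0]
grip_width: 0.7
finger_force: 12.4
```

```bash
python3 s.py
```

```text
20.3 [544.6 -40.6 154.7] yaw 22.51 F [-7.   0.3 25. ] Ftool [ -6.3  -2.9 -25. ] M [0.287 1.33  0.007] 0.7 12.4 tau6 -0.001
```

It's bottomed: 25 N at 154.7 mm, well above the 6 N needed. Releasing and retreating upward.

Request:
{"op": "arm_command", "data": {"gripper": [0, 0, 0, 0, 0], "dp": [[0, 0, -0.4], [0, 0, -1], [0, 0, -1], [0, 0, -1], [0, 0, -0.6]], "twist": [0, 0, 0, 0, 0]}}

```text
time: 20.92
tool_pos: [544.2, -40.5, 252.3]
tcp_rot: [3.141, -0.0, 0.393]
contact_force: [0.6, 0.7, -0.3]
grip_width: 0.3
finger_force: 0.0
```

Request:
{"op": "arm_command", "data": {"gripper": [0, 0, 0, 0, 0], "dp": [[0, 0, 0], [0, 0, 0], [0, 0, 0], [0, 0, 0], [0, 0, 0]], "twist": [0, 0, 0, 0, 0]}}

```text
time: 21.55
tool_pos: [544.0, -40.5, 251.2]
tcp_rot: [-3.141, 0.0, 0.393]
contact_force: [-0.3, -1.0, 0.5]
grip_width: 0.3
finger_force: 0.0
```

```bash
python3 s.py
python3 - <<'E'
from h import *
im=capture("wrist")[:,:,::-1]; cv2.imwrite("pics/w5.png",im)
E
```

```text
21.55 [544.  -40.5 251.2] yaw 22.51 F [-0.3 -1.   0.5] Ftool [-0.7  0.8 -0.5] M [ 0.022 -0.006  0.016] 0.3 0.0 tau6 -0.0
```

View pics/w5.png

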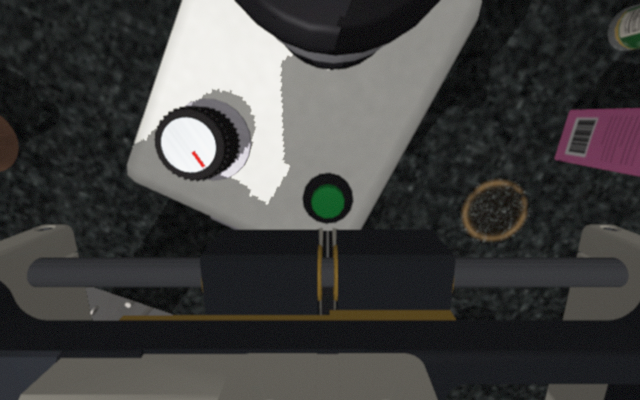

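The button at (327,200) is back up. The dial's red line at (198,159) still points as set, and nothing around it has been disturbed.

```bash
python3 -c "from plant import *; print(close_job())"
```

```text
the job is handed in; nothing more can be done
None
```

I handed the job in at about 21.6 s of robot time: the dial met its stop at the sixth click (0.52 N m, about 0.3 of a click past, under the damage limit), was turned back four clicks, and the start button was pressed fully down and released with nothing around disturbed.

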